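# Spread the sawn blocks on the dust box and hold its sprung gate half open

### The job

Clear the dust off the sawn walnut blocks: spread the heap of five over the grille of the dust box in one layer, each lying flat on a long side with its centre at least 7 cm from every other's, so that air can draw past each. Only then take the wooden handle of the spring-closed blast gate behind the box, slide it to half open (the red tick), and finish with the fingers still holding it there. Leave everything else where it lies.

Things in the scene. Friction and masses are not known exactly. Their poses are not given: they have to be found in the camera images.
- grille (a point): grille of flush aluminium bars, 190 (x) by 240 mm (y), in the top of the fixed wooden dust box; acts as a flat plate. The point is the centre of its surface, 150 mm above the bench; x to the back of the box (away from the robot, to the duct), y left, z up. The wooden frame round it stands 5 mm above it and is 14 mm wide, on the left 52 mm, where a brush and a pencil lie.
- gate (a joint): the blast gate in the duct behind the box: a steel blade between two aluminium plates, which slides sideways to the box's right (its -y). 0 is shut, 0.064 m is fully open, 0.032 is half open. A spring in a tube pulls it shut: about 3 N at shut, rising by 1.4 N per 10 mm, so 7.6 N at half and 12 N fully open; let go, it snaps shut.
- gate_grip (a point): the gate's turned wooden handle: an upright round peg 18 mm thick, wood for the top 57 mm. This point is on its axis, 23 mm below its top, 52 mm above the grille; it moves with the gate. Shut, it is 136 mm behind and 74 mm right of the grille's centre. Nothing near it is higher than 40 mm below this point, so the fingers have room all round the wood. Axes parallel to the grille's.
- gate_half (a point): the red half-open tick on the steel scale bar fixed 12 mm behind the path of the peg: the peg's axis is level with it (same y in the box's frame) when the gate is half open. Black ticks 32 mm to either side mark shut (left) and fully open (right). The point is on the bar's top edge, 42 mm below the handle point.
- block_1_mid (a point): sawn walnut block, 26 x 51 x 25 mm (its x, y, z; y is its long axis), about 25 g; at the start the middle one of three lying side by side at the bottom of the heap. This point is its centre.
- block_3_mid (a point): sawn walnut block, 24 x 53 x 24 mm (its x, y, z; y is its long axis), about 25 g; at the start the back one of the two lying across the top. This point is its centre.
- block_4_mid (a point): sawn walnut block, 29 x 52 x 24 mm (its x, y, z; y is its long axis), about 25 g; at the start the front one of the two lying across the top. This point is its centre.
- block_5_mid (a point): sawn walnut block, 23 x 58 x 25 mm (its x, y, z; y is its long axis), about 25 g; at the start the left one of the three at the bottom. This point is its centre.
- block_6_mid (a point): sawn walnut block, 27 x 50 x 25 mm (its x, y, z; y is its long axis), about 25 g; at the start the right one of the three at the bottom. This point is its centre.
- glue_brush: the glue brush, 188 mm long, lying on the wide left board of the dust box; a bystander, to be left alone. Origin: centre of its underside.
- pencil: a red pencil, 177 mm long, lying on the wide left board of the dust box; a bystander, to be left alone. Origin: centre of its underside.
- scraper_plane: a small black scraper plane, 137 mm long, on the bench to the left; a bystander, to be left alone. Origin: centre of its underside.
- marking_gauge: a wooden marking gauge, 200 mm long, on the bench to the left; a bystander, to be left alone. Origin: centre of its underside.
- wax_tin_1: a tin with a blue lid, 77 mm across and 63 mm tall, on the bench to the left; a bystander, to be left alone. Origin: centre of its underside.

How it is judged:
By the outcome, as a careful person would: the job done as asked, in the order asked, and still so for the second after the job is handed in, while the arm keeps its last pose, push and grip.
It also fails if it takes over 72 s, if anything falls off the work surface, if the arm or the gripper's body presses on something with over 40 N, if the wrist force passes 120 N, or if a joint passes its speed limit or range.

### The arm

A 6-joint arm with a two-finger parallel gripper is mounted at the origin on the work surface; the furniture and walls round the work are solid. World frame = base frame: x ahead of the robot, y to its left, z up, the work surface at z = 0. Lengths are in m, angles in rad, forces in N, time in s.
With the tool pointing down it reaches from about 0.25 to 0.725 m from the base axis. Payload 4 kg.
Tool frame: the origin (TCP) lies on the centre line of the jaws, within the pads' length; the fingertips stand ahead of it and the grasp point (between the pads) lies 11 mm behind it (bot.tip_extent is the z of the fingertips in the tool frame, in m); z points along the fingers, y is the direction in which the jaws open and shut (so a half turn about z gives the same grasp; the last joint's range is limited). The gripper opens to 85 mm and grips with 20 to 120 N. Pads are 22 mm wide; open, the fingers measure 114 mm over their backs; the gripper's body (76 mm by 85 mm) begins 54 mm behind the grasp point. The pads swing forward as they close: fully open they stand 13 mm farther back than shut.
Start: joints at [1.334, 0.241, 0.005, 1.335, 0, 1.571], TCP at [0.117, 0.486, 0.239] pointing down, gripper open.
Joint ranges: [-2.72, 2.72], [-1.05, 1.87], [-1.09, 1.28], [-1.99, 2.15], [-1.42, 1.44], [-3.14, 3.14]. Speed limits (rad/s): [2.79, 2.79, 3.14, 3.14, 3.14, 3.14].

### API

Orientations are given as a unit quaternion [x, y, z, w].
In Python, from workcell import bot gives the robot as it stands.
- The arm moves only by the shell command python3 -m jog 'ROWS'. ROWS is JSON, a list that holds one entry, the list of rows, each a list of 7 numbers: the shift along the world's x, y, z in m, then the turn, a rotation vector about the world's x, y, z in degrees, then the closure in counts, from 0 (fully open) to 255 (shut). In form: [[[tx, ty, tz, ax, ay, az, fingers], ...]]. A call has 1 to 10 rows; each row is the pose to reach, as a shift and turn from the pose commanded when the call began; what a row does not reach only later rows make up. A row lasts 1/12 s, in which the tool goes at most 41.7 mm and 7.16 degrees, less where a joint would pass 70% of its speed; a pose out of reach is approached as far as the arm can. A call with a gripper value outside its range is refused whole. The fingers move at their own pace and stop on an object; the grip force is fixed at half the most. Time passes only in rows, so rows that repeat a pose let the fingers close. It gives the time, the measured TCP pose, the force and the opening at its end, in the units of the state.
- bot.get_obs(): the state, without advancing time (a new reading comes with each control period).
- bot.camera(name): name is "side" or "top"; returns the picture (420x560x3 uint8, blue, green, red); there is no depth.
- bot.camera_model(name): a dict with "K" (3x3 intrinsics, pixels), "T" (4x4, takes a point from camera to world coordinates). Camera axes: x right, y down, z forward; pixel columns grow to the right and rows downward; lengths in m; the calibration is good to about 2 mm. A picture is of the moment at which its call begins. camera_model takes no time and is no camera call.
- bot.job_done(): hands the job in, once; it reports no verdict.
The state is a dict: "clock": time; "joint_pos": joint angles; "joint_vel": joint speeds; "tau": joint torques, N m; "eef_pos": TCP position; "tool_rot": TCP orientation; "ft_force": force on the tool from outside, world axes, zero at the start; "ft_torque": the same for the moment, N m; "grip_width": finger opening in m.
Only numpy, scipy, OpenCV 4.12 (cv2) and the standard library are available. Lean on these libraries where they do the work, as an engineer would, in place of code of your own. Each camera call takes 0.05 s, during which the arm holds its last target. There are 200 camera calls.

## Working session

There is one attempt and no reset: what is moved stays moved. The work goes in short steps, Python scripts to look and compute and a shell command to move; the robot and the scene stay as the last step left them, time stands still between calls to the robot, and variables do not carry over. Pictures are saved under pics/ and viewed, about 8 in all and at most 12, crops included, and the job is handed in when it is done.

```bash
mkdir -p pics; cat > h.py <<'E'
import numpy as np, cv2
from workcell import bot
def snap(n,f):
    im=bot.camera(n); cv2.imwrite('pics/'+f,im); return im
def ray(n,u,v):
    m=bot.camera_model(n);K=np.array(m['K']);T=np.array(m['T'])
    d=T[:3,:3]@np.linalg.solve(K,[u,v,1.]);return T[:3,3],d
def onz(n,u,v,z):
    o,d=ray(n,u,v);return o+d*(z-o[2])/d[2]
def proj(n,p):
    m=bot.camera_model(n);T=np.linalg.inv(np.array(m['T']));c=T[:3,:3]@np.array(p)+T[:3,3];q=np.array(m['K'])@c;return q[:2]/q[2]
E
python3 - <<'E'
from h import *
a=snap('top','t0.png');b=snap('side','s0.png')
cv2.imwrite('pics/t0b.png',cv2.resize(a,(800,600)));cv2.imwrite('pics/s0b.png',cv2.resize(b,(800,600)))
for n in('top','side'):
    m=bot.camera_model(n);print(np.round(m['K'],1).tolist(),np.round(m['T'],3).tolist())
print(bot.get_obs(),bot.tip_extent)
E
```

```text
[[453.8, 0.0, 286.0], [0.0, 453.8, 208.1], [0.0, 0.0, 1.0]] [[-0.011, -0.974, 0.226, 0.1], [-1.0, 0.01, -0.006, 0.033], [0.003, -0.226, -0.974, 1.667], [0.0, 0.0, 0.0, 1.0]]
[[473.0, 0.0, 284.1], [0.0, 473.0, 206.1], [0.0, 0.0, 1.0]] [[0.869, -0.236, 0.436, -0.106], [-0.495, -0.385, 0.779, -0.999], [-0.016, -0.892, -0.451, 0.733], [0.0, 0.0, 0.0, 1.0]]
{'clock': 0.1, 'joint_pos': array([ 1.33399456e+00,  2.41342714e-01,  3.86656114e-03,  1.33523358e+00,
       -3.14267516e-07,  1.57081062e+00]), 'joint_vel': array([-0.00106984, -0.00314069,  0.00133202, -0.00086065, -0.00020667,
        0.00024805]), 'tau': array([ 1.37003548e-05, -3.73138118e+01,  2.53009897e+01,  1.08597928e-02,
        1.22491137e-06, -1.26784460e-06]), 'eef_pos': array([0.11716606, 0.48550187, 0.23850236]), 'tool_rot': array([ 1.18131480e-01,  9.92997502e-01, -9.50025444e-04, -1.12847316e-04]), 'ft_force': array([0.44790348, 0.59336307, 0.27957083]), 'ft_torque': array([ 0.04679163, -0.02357414, -0.0084328 ]), 'grip_width': 0.0850746072809623} 0.008
```

View pics/t0b.png

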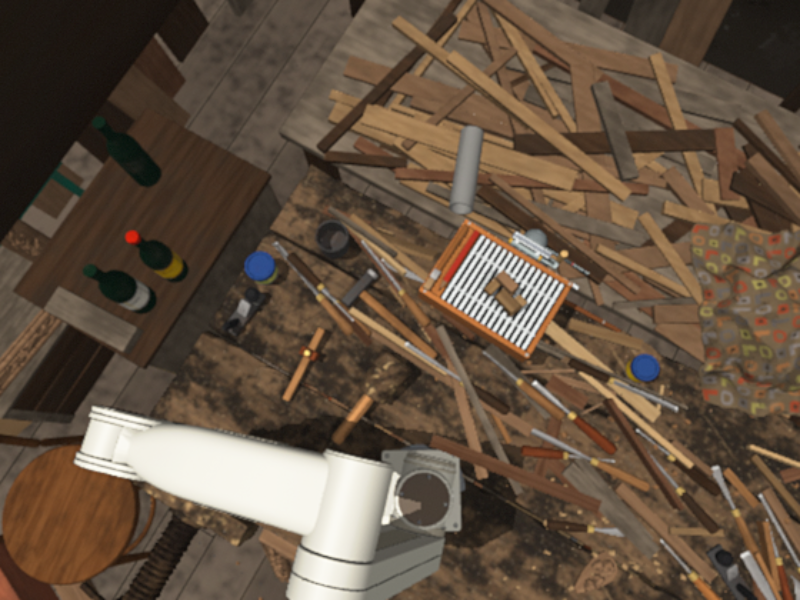

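View pics/s0b.png

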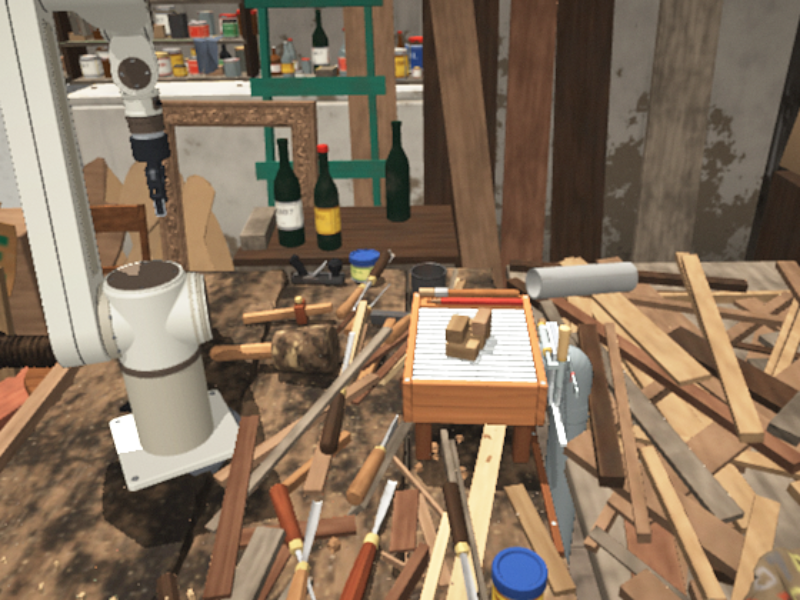

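The top view shows the box around (500,290) turned roughly -30°, with the heap at (507,293). The handle is at about (563,254) in the top view and (563,335) in the side view. I'll zoom in on both.

```bash
python3 - <<'E'
import cv2,numpy as np
a=cv2.imread('pics/t0.png')[150:255,285:425];b=cv2.imread('pics/s0.png')[195:300,275:415]
cv2.imwrite('pics/z0.png',np.vstack([cv2.resize(a[:, :],(400*1,300),interpolation=cv2.INTER_CUBIC),cv2.resize(b,(400,300),interpolation=cv2.INTER_CUBIC)]) if 0 else np.hstack([cv2.resize(a[10:,:],None,fx=2.85,fy=5.7,interpolation=cv2.INTER_CUBIC)]*1) if 0 else cv2.resize(a,(800,600),interpolation=cv2.INTER_CUBIC))
cv2.imwrite('pics/z1.png',cv2.resize(b,(800,600),interpolation=cv2.INTER_CUBIC))
E
```

```text
(no output)
```

View pics/z0.png

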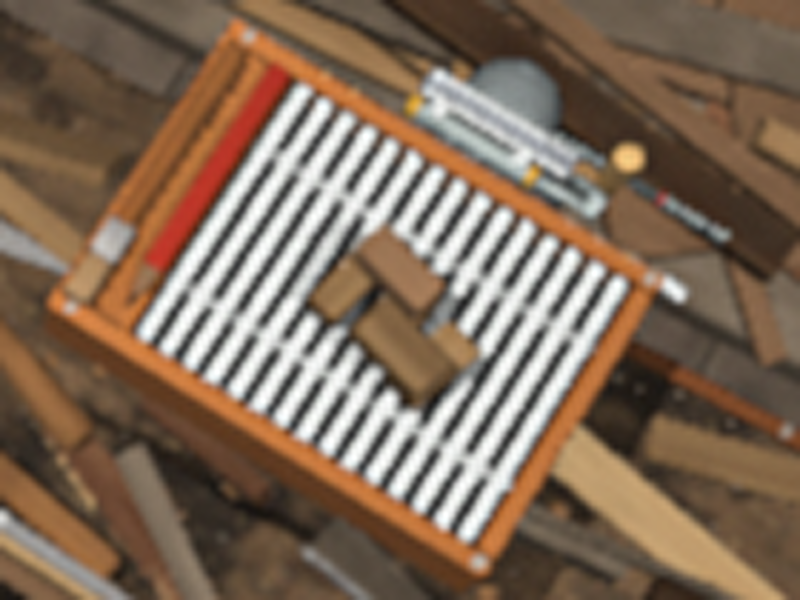

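View pics/z1.png

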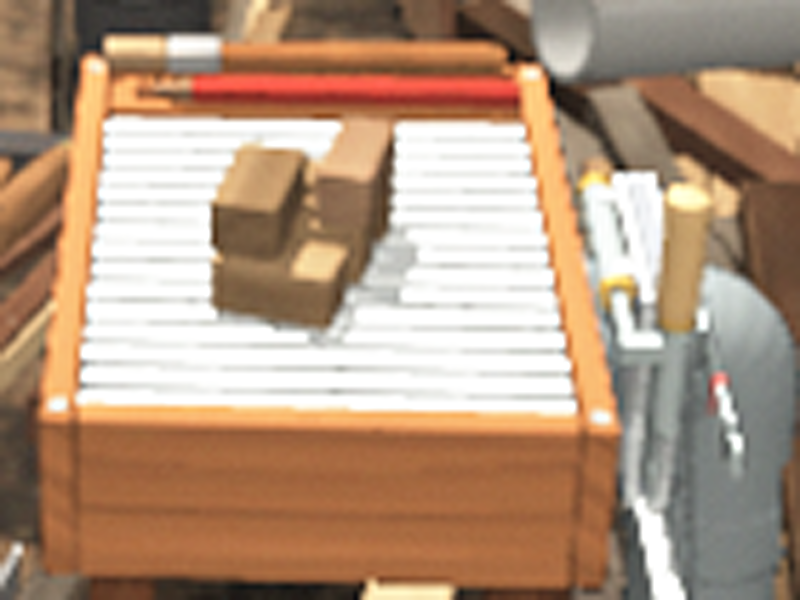

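```bash
cat >> h.py <<'E'
OFF={'top':(285,150),'side':(275,195)}
def c2(n,x,y,z):  # crop pixels (x800/140) to world on plane z
    s=140/800; return onz(n,(x+.5)*s+OFF[n][0]-.5,(y+.5)*s+OFF[n][1]-.5,z)
E
python3 - <<'E'
from h import *
C=[c2('top',*p,.15) for p in [(303,85),(632,280),(470,545),(140,335)]]
S=[c2('side',*p,.15) for p in [(528,122),(577,413),(78,405),(105,117)]]
for Q in(C,S):
    Q=np.array(Q);print('corners',Q.round(4).tolist(),'c',Q.mean(0).round(4),'x',np.linalg.norm(Q[0]-Q[3]),np.linalg.norm(Q[1]-Q[2]),'y',np.linalg.norm(Q[0]-Q[1]),np.linalg.norm(Q[3]-Q[2]))
    ex=(Q[0]+Q[1]-Q[2]-Q[3]);ey=Q[0]+Q[3]-Q[1]-Q[2];print(np.degrees(np.arctan2(ex[1],ex[0])),np.degrees(np.arctan2(ey[1],ey[0]))-90)
print('peg',c2('top',628,155,.225),c2('side',690,192,.225),'tick',c2('top',660,200,.16),c2('side',718,380,.16))
for nm,P in dict(b3t=[(385,228),(448,285),(420,313),(358,250)],b4t=[(385,295),(465,362),(430,390),(355,325)]).items():
    print(nm,np.array([c2('top',*p,.199) for p in P])[:,:2].round(4).tolist())
print('b4 side',[c2('side',*p,.199)[:2].round(4).tolist() for p in [(240,147),(305,152),(285,213),(213,205)]])
print('b3 side',[c2('side',*p,.199)[:2].round(4).tolist() for p in [(343,117),(392,120),(368,185),(318,180)]])
print('b6 side top',[c2('side',*p,.175)[:2].round(4).tolist() for p in [(348,247),(330,287),(213,258)]],'bottom',[c2('side',*p,.15)[:2].round(4).tolist() for p in [(325,327),(213,308)]])
E
```

```text
corners [[0.6077, -0.1589, 0.15], [0.4821, -0.3531, 0.15], [0.322, -0.2469, 0.15], [0.4511, -0.0552, 0.15]] c [ 0.4657 -0.2035  0.15  ] x 0.18785910534834138 0.19213651062114048 y 0.23126844468246524 0.231155008532443
-33.53491698718696 -33.426536733820875
corners [[0.6127, -0.1565, 0.15], [0.4811, -0.3508, 0.15], [0.322, -0.2486, 0.15], [0.4507, -0.0516, 0.15]] c [ 0.4666 -0.2019  0.15  ] x 0.1929971640333035 0.1891995383290241 y 0.2346891242074651 0.23527989355857154
-32.813539797746515 -33.64242204910315
peg [ 0.53805376 -0.3365943   0.225     ] [ 0.53680646 -0.34113045  0.225     ] tick [ 0.52925178 -0.37076536  0.16      ] [ 0.53078735 -0.37216753  0.16      ]
b3t [[0.5027, -0.1976], [0.4679, -0.2329], [0.4512, -0.2157], [0.4895, -0.1812]]
b4t [[0.4622, -0.1958], [0.4217, -0.2405], [0.4054, -0.2194], [0.4444, -0.1776]]
b4 side [[0.4379, -0.1831], [0.4582, -0.2005], [0.4232, -0.2378], [0.4024, -0.2177]]
b3 side [[0.4892, -0.1835], [0.5051, -0.1964], [0.4641, -0.2364], [0.4494, -0.2226]]
b6 side top [[0.4533, -0.2393], [0.4295, -0.2608], [0.4023, -0.2184]] bottom [[0.4343, -0.2517], [0.4038, -0.2165]]
```

The two views agree: the grille centre is about (0.4665, -0.203) with box yaw -33.5°, and the peg is at about (0.538, -0.339). The top blocks' long axes lie at about 45°. I'll grip each block end to end, leave the middle bottom one near the centre and put the other four near the corners.

```bash
python3 -m jog '[[[0.16,-0.35,0.01,0,0,-30.5,0],[0.16,-0.35,0.01,0,0,-30.5,0],[0.16,-0.35,0.01,0,0,-30.5,0],[0.16,-0.35,0.01,0,0,-30.5,0],[0.16,-0.35,0.01,0,0,-30.5,0],[0.16,-0.35,0.01,0,0,-30.5,0],[0.315,-0.695,0.01,0,0,-30.5,0],[0.315,-0.695,0.01,0,0,-30.5,0],[0.315,-0.695,0.01,0,0,-30.5,0],[0.315,-0.695,0.01,0,0,-30.5,0]]]'
```

```text
clock: 0.93
eef_pos: [0.2897, 0.1049, 0.247]
tool_rot: [0.375, 0.927, 0.0, 0.0]
ft_force: [1.6, 0.5, -0.4]
grip_width: 0.0857
```

```bash
python3 -m jog '[[[0.142,-0.314,0,0,0,0,0],[0.142,-0.314,0,0,0,0,0],[0.142,-0.314,0,0,0,0,0],[0.142,-0.314,0,0,0,0,0],[0.142,-0.314,0,0,0,0,0],[0.142,-0.314,0,0,0,0,0],[0.142,-0.314,0,0,0,0,0],[0.142,-0.314,0,0,0,0,0],[0.142,-0.314,0,0,0,0,0],[0.142,-0.314,0,0,0,0,0]]]'; python3 - <<'E'
from h import *
a=snap('top','t1.png')[150:255,285:425];b=snap('side','s1.png')[160:265,275:415]
cv2.imwrite('pics/z2.png',np.vstack([cv2.resize(x,(400,300),interpolation=cv2.INTER_CUBIC) for x in(a,b)]))
print(bot.get_obs()['eef_pos'],bot.get_obs()['joint_pos'])
E
```

```text
clock: 1.77
eef_pos: [0.4323, -0.2098, 0.2457]
tool_rot: [0.377, 0.926, -0.0, -0.001]
ft_force: [0.2, 0.5, -0.0]
grip_width: 0.0852
[ 0.43099312 -0.20676644  0.24616211] [-4.47619524e-01  1.96163159e-01 -3.39347917e-02  1.34329853e+00
  4.97414891e-04  3.22383971e-01]
```

View pics/z2.png

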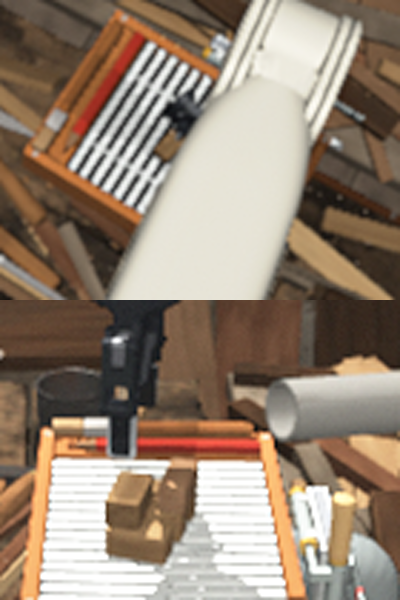

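```bash
python3 -m jog '[[[0,0,-0.03,0,0,0,0],[0,0,-0.058,0,0,0,0],[0,0,-0.058,0,0,0,0],[0,0,-0.058,0,0,0,255],[0,0,-0.058,0,0,0,255],[0,0,-0.058,0,0,0,255],[0,0,-0.058,0,0,0,255],[0,0,-0.058,0,0,0,255],[0,0,-0.058,0,0,0,255],[0,0,-0.058,0,0,0,255]]]'
```

```text
clock: 2.7
eef_pos: [0.4331, -0.2073, 0.1916]
tool_rot: [0.375, 0.927, 0.0, 0.002]
ft_force: [-1.1, 1.2, 7.7]
grip_width: 0.051
```

```bash
python3 -m jog '[[[0,0,0.035,0,0,0,255],[0,0,0.035,0,0,0,255],[0.006,0.04,0.035,0,0,7,255],[0.014,0.08,0.035,0,0,10.5,255],[0.014,0.093,0.035,0,0,10.5,255],[0.014,0.093,0.02,0,0,10.5,255],[0.014,0.093,0.0,0,0,10.5,255],[0.014,0.093,-0.01,0,0,10.5,255],[0.014,0.093,-0.01,0,0,10.5,255],[0.014,0.093,-0.01,0,0,10.5,255]]]'
```

```text
clock: 3.53
eef_pos: [0.4461, -0.1141, 0.1796]
tool_rot: [0.289, 0.957, 0.0, 0.0]
ft_force: [-0.6, -0.6, 0.5]
grip_width: 0.0509
```

```bash
python3 -m jog '[[[0,0,-0.008,0,0,0,255],[0,0,-0.0115,0,0,0,255],[0,0,-0.0115,0,0,0,255]]]'
```

```text
clock: 3.78
eef_pos: [0.4456, -0.1143, 0.1672]
tool_rot: [0.289, 0.957, -0.0, -0.0]
ft_force: [-0.5, -0.1, -0.4]
grip_width: 0.0512
```

```bash
python3 -m jog '[[[0,0,-0.0015,0,0,0,255],[0,0,-0.0015,0,0,0,70],[0,0,-0.001,0,0,0,70],[0,0,-0.0005,0,0,0,70],[0,0,0.035,0,0,0,70],[0,0,0.062,0,0,-6,0],[0.014,-0.045,0.062,0,0,-12,0],[0.0315,-0.0937,0.062,0,0,-12,0],[0.0315,-0.0937,0.062,0,0,-12,0],[0.0315,-0.0937,0.062,0,0,-12,0]]]'; python3 - <<'E'
from h import *
b=snap('side','s2.png')[160:265,275:415]
cv2.imwrite('pics/z3.png',cv2.resize(b,(560,420),interpolation=cv2.INTER_CUBIC))
E
```

```text
clock: 4.62
eef_pos: [0.4785, -0.2111, 0.2293]
tool_rot: [0.389, 0.921, -0.0, 0.001]
ft_force: [-0.4, 0.7, -0.6]
grip_width: 0.0856
```

View pics/z3.png

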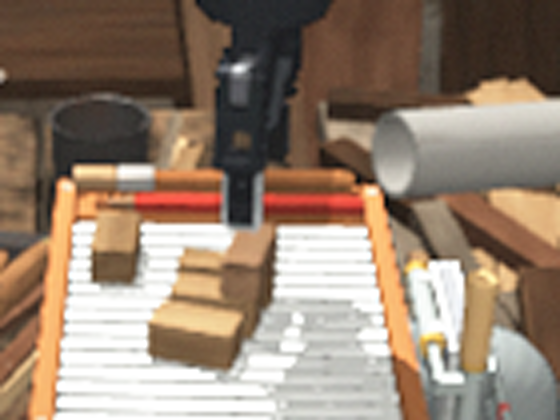

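Block 4 now lies flat at the front left, at about (117,243) in the crop. Block 3 is still in place under the gripper.

```bash
python3 -m jog '[[[0,0,-0.03,0,0,0,0],[0,0,-0.0385,0,0,0,0],[0,0,-0.0385,0,0,0,255],[0,0,-0.0385,0,0,0,255],[0,0,-0.0385,0,0,0,255],[0,0,-0.0385,0,0,0,255],[0,0,-0.0385,0,0,0,255],[0,0,-0.0385,0,0,0,255]]]'; python3 - <<'E'
from h import *
c=np.array([.4665,-.203]);t=np.radians(-33.5);R=np.array([[np.cos(t),-np.sin(t)],[np.sin(t),np.cos(t)]])
for n,p in dict(b3=(.062,.062),b4=(-.065,.062),b5=(.045,-.085),b6=(-.045,-.085)).items(): print(n,(c+R@p).round(4))
E
```

```text
clock: 5.33
eef_pos: [0.4781, -0.2078, 0.1923]
tool_rot: [0.387, 0.922, 0.0, 0.001]
ft_force: [-0.1, 0.5, 4.6]
grip_width: 0.0519
b3 [ 0.5524 -0.1855]
b4 [ 0.4465 -0.1154]
b5 [ 0.4571 -0.2987]
b6 [ 0.3821 -0.249 ]
```

```bash
python3 -m jog '[[[0,0,0.03,0,0,0,255],[0,0,0.035,0,0,0,255],[0.03,0.01,0.035,0,0,7,255],[0.06,0.018,0.035,0,0,12,255],[0.0743,0.0223,0.03,0,0,12,255],[0.0743,0.0223,0.01,0,0,12,255],[0.0743,0.0223,-0.012,0,0,12,255],[0.0743,0.0223,-0.0215,0,0,12,255],[0.0743,0.0223,-0.0215,0,0,12,255],[0.0743,0.0223,-0.0215,0,0,12,255]]]'
```

```text
clock: 6.17
eef_pos: [0.5513, -0.1856, 0.1694]
tool_rot: [0.289, 0.957, -0.0, -0.0]
ft_force: [0.6, -0.3, -0.1]
grip_width: 0.0515
```

```bash
python3 -m jog '[[[0,0,-0.0025,0,0,0,255],[0,0,-0.003,0,0,0,255],[0,0,-0.003,0,0,0,70],[0,0,-0.002,0,0,0,70],[0,0,-0.002,0,0,0,70],[0,0,0.035,0,0,0,70],[0,0,0.06,0,0,0,0],[0,0.04,0.06,0,0,-7,0],[0,0.08,0.06,0,0,-14,0],[0,0.08,0.06,0,0,-14,0]]]'; python3 - <<'E'
from h import *
a=snap('top','t3.png')[150:255,285:425];b=snap('side','s3.png')[195:300,275:415]
cv2.imwrite('pics/z4.png',cv2.resize(np.hstack([a,b]),(800,300),interpolation=cv2.INTER_CUBIC))
cv2.imwrite('pics/z4.png',np.hstack([cv2.resize(x[:,15:115],(400,420),interpolation=cv2.INTER_CUBIC) for x in (a,b)]))
E
```

```text
clock: 7.0
eef_pos: [0.5518, -0.1008, 0.2306]
tool_rot: [0.403, 0.915, 0.002, 0.0]
ft_force: [0.0, 0.6, -0.2]
grip_width: 0.0856
```

View pics/z4.png

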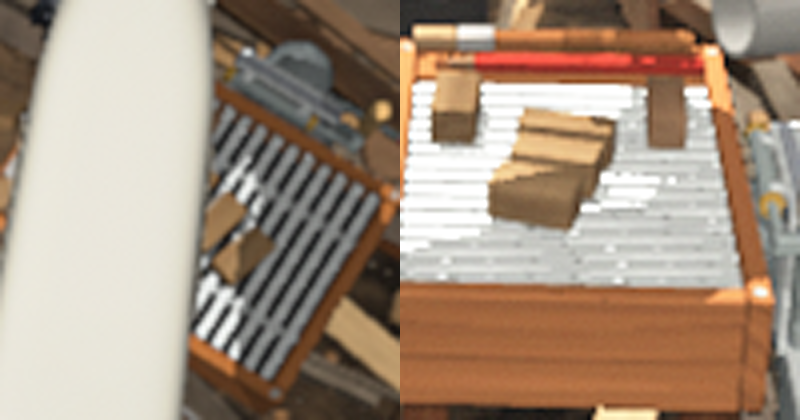

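Blocks 3 and 4 are flat at the back left and front left. The three bottom blocks are undisturbed around (550,165) in the right panel. I'll zoom in on them.

```bash
python3 - <<'E'
import cv2,numpy as np
a=cv2.imread('pics/t3.png')[190:230,345:375];b=cv2.imread('pics/s3.png')[215:255,305:355]
cv2.imwrite('pics/z5.png',np.hstack([cv2.resize(x,None,fx=10,fy=10,interpolation=cv2.INTER_CUBIC) for x in (a,b)]))
E
```

```text
(no output)
```

View pics/z5.png

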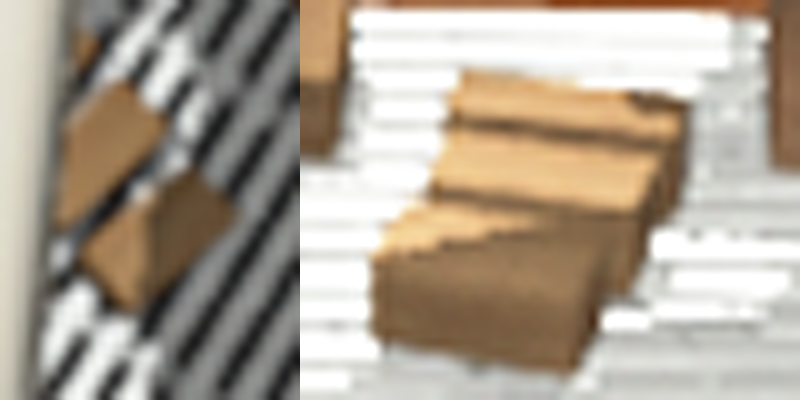

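```bash
python3 - <<'E'
from h import *
D=dict(b6=[(372,258),(420,200),(642,213),(602,275)],b1=[(432,190),(450,137),(665,148),(642,210)],b5=[(448,122),(462,70),(688,98),(668,140)])
def rep(n,k,Q):
    Q=np.array(Q)[:,:2];L=Q[2]+Q[3]-Q[0]-Q[1];print(n,k,Q.mean(0).round(4),'yaw',np.degrees(np.arctan2(L[1],L[0])).round(1),'len',np.linalg.norm(L)/2,'w',np.linalg.norm(Q[1]+Q[2]-Q[0]-Q[3])/2)
for k,P in D.items(): rep('side',k,[onz('side',304.5+(x-300+.5)/10,214.5+(y+.5)/10,.175) for x,y in P])
rep('top','b6',[onz('top',344.5+(x+.5)/10,189.5+(y+.5)/10,.175) for x,y in [(135,303),(82,243),(187,170),(238,212)]])
E
```

```text
side b6 [ 0.4327 -0.2287] yaw -38.7 len 0.05188368695225526 w 0.029245302948857344
side b1 [ 0.4572 -0.2085] yaw -39.7 len 0.0499948076594387 w 0.027796335415141874
side b5 [ 0.4785 -0.1855] yaw -43.5 len 0.054139896266453706 w 0.023868996622892522
top b6 [ 0.4279 -0.2269] yaw -52.5 len 0.045883381709235685 w 0.024362801680834097
```

```bash
python3 -m jog '[[[0,0,0,0,0,-85.4,0],[0,0,0,0,0,-85.4,0],[0,0,0,0,0,-85.4,0],[0,0,0,0,0,-85.4,0],[-0.03,-0.03,0,0,0,-85.4,0],[-0.06,-0.06,0,0,0,-85.4,0],[-0.09,-0.09,0,0,0,-85.4,0],[-0.121,-0.127,0,0,0,-85.4,0],[-0.121,-0.127,0,0,0,-85.4,0],[-0.121,-0.127,0,0,0,-85.4,0]]]'
python3 -m jog '[[[0,0,0,0,0,-13.8,0],[0,0,0,0,0,-13.8,0],[0,0,0,0,0,-13.8,0],[0,0,0,0,0,-13.8,0]]]'
```

```text
clock: 7.93
eef_pos: [0.4279, -0.2361, 0.2296]
tool_rot: [0.865, 0.501, -0.001, 0.0]
ft_force: [0.7, -0.0, 0.4]
grip_width: 0.0853
clock: 8.27
eef_pos: [0.4302, -0.2335, 0.2294]
tool_rot: [0.917, 0.4, -0.0, 0.0]
ft_force: [0.9, -0.3, 0.0]
grip_width: 0.0857
```

```bash
python3 -m jog '[[[0.001,0.005,-0.03,0,0,0,0],[0.001,0.005,-0.055,0,0,0,0],[0.001,0.005,-0.065,0,0,0,0],[0.001,0.005,-0.065,0,0,0,255],[0.001,0.005,-0.065,0,0,0,255],[0.001,0.005,-0.065,0,0,0,255],[0.001,0.005,-0.065,0,0,0,255],[0.001,0.005,-0.065,0,0,0,255],[0.001,0.005,-0.065,0,0,0,255],[0.001,0.005,-0.065,0,0,0,255]]]'
```

```text
clock: 9.1
eef_pos: [0.4329, -0.2283, 0.1664]
tool_rot: [0.917, 0.399, 0.001, 0.002]
ft_force: [-0.5, -0.5, 5.9]
grip_width: 0.0493
```

```bash
python3 -m jog '[[[0,0,0.025,0,0,0,255],[0,0,0.025,0,0,0,255],[-0.025,-0.01,0.025,0,0,6,255],[-0.0495,-0.0205,0.025,0,0,9.3,255],[-0.0495,-0.0205,0.012,0,0,9.3,255],[-0.0495,-0.0205,0.004,0,0,9.3,255],[-0.0495,-0.0205,0.004,0,0,9.3,255],[-0.0495,-0.0205,0.004,0,0,9.3,255]]]'
```

```text
clock: 9.77
eef_pos: [0.3821, -0.2478, 0.168]
tool_rot: [0.882, 0.472, -0.0, -0.0]
ft_force: [-0.4, -0.0, 0.2]
grip_width: 0.0492
```

```bash
python3 -m jog '[[[0,0,-0.0025,0,0,0,255],[0,0,-0.0025,0,0,0,75],[0,0,-0.002,0,0,0,65],[0,0,-0.002,0,0,0,65],[0,0,0.03,0,0,0,65],[0,0,0.06,0,0,-5,0],[0.03,0.02,0.06,0,0,-9.8,0],[0.06,0.04,0.06,0,0,-9.8,0],[0.0964,0.0623,0.06,0,0,-9.8,0],[0.0964,0.0623,0.06,0,0,-9.8,0]]]'
python3 - <<'E'
from h import *
b=snap('side','s4.png')[180:285,275:415]
cv2.imwrite('pics/z6.png',cv2.resize(b,(800,600),interpolation=cv2.INTER_CUBIC))
print(bot.get_obs()['eef_pos'])
E
```

```text
clock: 10.6
eef_pos: [0.4838, -0.1827, 0.2286]
tool_rot: [0.918, 0.397, 0.002, 0.0]
ft_force: [1.1, -0.9, 0.7]
grip_width: 0.0859
[ 0.48131689 -0.18379919  0.22823354]
```

View pics/z6.png

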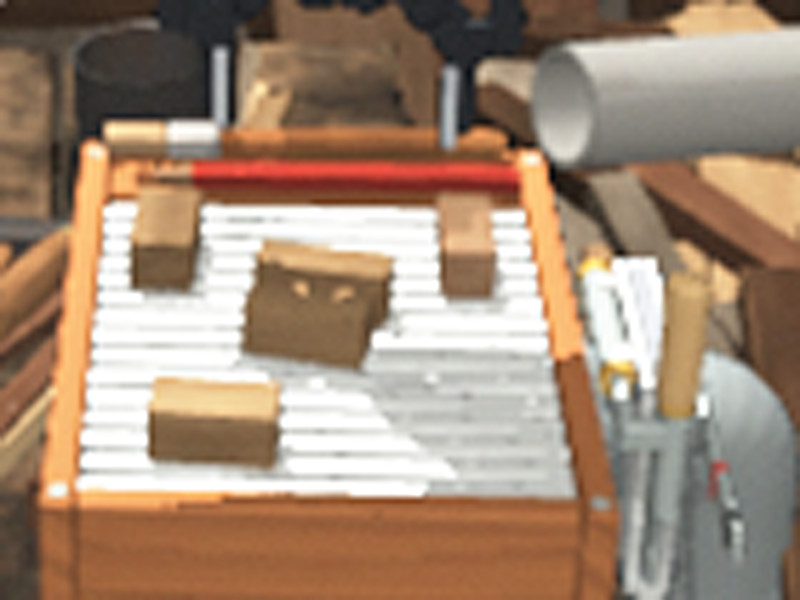

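Blocks 4, 3 and 6 are spread and flat. Block 5, at (325,258), sits close to block 4, so I'll narrow the jaws and align them more to the box before going down.

```bash
python3 -m jog '[[[0,0,0,0,0,5.5,45],[0,0,0,0,0,5.5,45],[0,0,0,0,0,5.5,45],[0,0,0,0,0,5.5,45]]]'
```

```text
clock: 10.98
eef_pos: [0.4779, -0.1862, 0.2285]
tool_rot: [0.899, 0.437, -0.0, -0.0]
ft_force: [-0.6, -0.1, 0.5]
grip_width: 0.0702
```

```bash
python3 -m jog '[[[0.003,-0.0015,-0.03,0,0,0,45],[0.003,-0.0015,-0.05,0,0,0,45],[0.003,-0.0015,-0.063,0,0,0,45],[0.003,-0.0015,-0.063,0,0,0,45],[0.003,-0.0015,-0.063,0,0,0,255],[0.003,-0.0015,-0.063,0,0,0,255],[0.003,-0.0015,-0.063,0,0,0,255],[0.003,-0.0015,-0.063,0,0,0,255],[0.003,-0.0015,-0.063,0,0,0,255],[0.003,-0.0015,-0.063,0,0,0,255]]]'
```

```text
clock: 11.82
eef_pos: [0.4819, -0.1874, 0.1661]
tool_rot: [0.899, 0.438, 0.0, 0.001]
ft_force: [-0.2, -1.0, 2.0]
grip_width: 0.0561
```

```bash
python3 -m jog '[[[0,0,0.035,0,0,0,255],[0,0,0.045,0,0,0,255],[-0.008,-0.035,0.045,0,0,4.6,255],[-0.016,-0.072,0.045,0,0,4.6,255],[-0.024,-0.111,0.04,0,0,4.6,255],[-0.024,-0.111,0.02,0,0,4.6,255],[-0.024,-0.111,0.004,0,0,4.6,255],[-0.024,-0.111,0.004,0,0,4.6,255],[-0.024,-0.111,0.004,0,0,4.6,255]]]'
```

```text
clock: 12.57
eef_pos: [0.4571, -0.2982, 0.1692]
tool_rot: [0.88, 0.474, -0.0, -0.001]
ft_force: [0.0, -0.1, 0.6]
grip_width: 0.0568
```

```bash
python3 -m jog '[[[0,0,-0.003,0,0,0,255],[0,0,-0.0035,0,0,0,255],[0,0,-0.0035,0,0,0,60],[0,0,-0.003,0,0,0,55],[0,0,-0.003,0,0,0,55],[0,0,0.03,0,0,0,55],[0,0,0.07,0,0,0,0],[0,0,0.11,0,0,7,0],[0,0,0.11,0,0,14,0],[0.04,-0.02,0.11,0,0,21,0]]]'
python3 -m jog '[[[0.04,-0.02,0,0,0,69,0],[0.04,-0.02,0,0,0,69,0],[0.04,-0.02,0,0,0,69,0],[0.04,-0.02,0,0,0,69,0],[0.04,-0.02,0,0,0,69,0],[0.04,-0.02,0,0,0,69,0],[0.04,-0.02,0,0,0,69,0],[0.04,-0.02,0,0,0,69,0],[0.04,-0.02,0,0,0,69,0],[0.04,-0.02,0,0,0,69,0]]]'
python3 - <<'E'
from h import *
b=snap('side','s5.png')[180:285,275:415]
cv2.imwrite('pics/z7.png',cv2.resize(b,(800,600),interpolation=cv2.INTER_CUBIC))
snap('top','t5.png')
E
```

```text
clock: 13.4
eef_pos: [0.4885, -0.3134, 0.282]
tool_rot: [0.778, 0.629, -0.001, -0.002]
ft_force: [0.8, -1.2, -0.8]
grip_width: 0.0855
clock: 14.23
eef_pos: [0.5348, -0.3368, 0.2797]
tool_rot: [0.285, 0.959, -0.0, 0.0]
ft_force: [-0.6, 0.1, -0.8]
grip_width: 0.0856
```

View pics/z7.png

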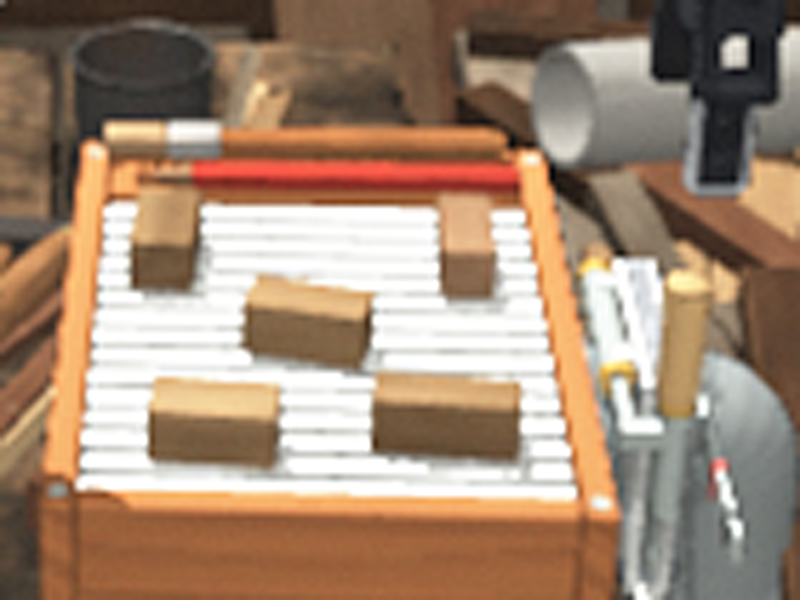

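All five lie flat and apart. I'll check the spacing from the top faces and measure the peg and tick again.

```bash
python3 - <<'E'
from h import *
from scipy.spatial.distance import pdist
f=lambda x,y,z: onz('side',(x+.5)*.175+274.5,(y+.5)*.175+179.5,z)[:2]
Q=dict(b4=[(140,192),(200,192),(195,240),(133,240)],b3=[(440,195),(493,197),(493,243),(443,243)],b1=[(255,275),(372,292),(370,322),(247,308)],b6=[(155,378),(280,382),(277,415),(150,410)],b5=[(378,372),(518,377),(518,412),(374,405)])
C=np.array([np.mean([f(*p,.1745) for p in P],0) for P in Q.values()])
t=np.radians(-33.5);R=np.array([[np.cos(t),-np.sin(t)],[np.sin(t),np.cos(t)]])
c=np.array([.4665,-.203]);print(((C-c)@R).round(3).tolist());print(pdist(C).round(3))
for n,p in dict(peg=f(688,281,.225),tick=f(718,466,.16),shut=f(703,405,.16),full=f(738,545,.16)).items():print(n,p.round(4),((p-c)@R).round(4))
print(bot.get_obs()['eef_pos'])
E
```

```text
[[-0.067, 0.06], [0.064, 0.062], [-0.005, -0.01], [-0.044, -0.087], [0.046, -0.08]]
[0.13  0.093 0.149 0.18  0.1   0.183 0.143 0.086 0.086 0.09 ]
peg [ 0.5345 -0.3427] [ 0.1338 -0.0789]
tick [ 0.5307 -0.3723] [ 0.1469 -0.1058]
shut [ 0.5551 -0.3366] [ 0.1476 -0.0625]
full [ 0.5017 -0.415 ] [ 0.1463 -0.1573]
[ 0.5348283  -0.33677707  0.2796705 ]
```

```bash
python3 -m jog '[[[0.0035,-0.003,0,0,0,0,0],[0.0035,-0.003,-0.03,0,0,0,0],[0.0035,-0.003,-0.06,0,0,0,0],[0.0035,-0.003,-0.088,0,0,0,0],[0.0035,-0.003,-0.088,0,0,0,0],[0.0035,-0.003,-0.088,0,0,0,0]]]'
python3 -m jog '[[[0,0,0,0,0,0,255],[0,0,0,0,0,0,255],[0,0,0,0,0,0,255],[0,0,0,0,0,0,255],[0,0,0,0,0,0,255],[0,0,0,0,0,0,255],[0,0,0,0,0,0,255],[0,0,0,0,0,0,255],[0,0,0,0,0,0,255],[0,0,0,0,0,0,255]]]'
python3 - <<'E'
from h import *
print(bot.get_obs()['eef_pos'],bot.get_obs()['ft_force'])
E
```

```text
clock: 14.83
eef_pos: [0.5373, -0.3393, 0.1899]
tool_rot: [0.288, 0.958, 0.001, -0.002]
ft_force: [-0.1, 0.5, -0.1]
grip_width: 0.0856
clock: 15.67
eef_pos: [0.5391, -0.3395, 0.1926]
tool_rot: [0.287, 0.958, 0.0, 0.001]
ft_force: [1.9, 3.3, 5.7]
grip_width: 0.016
[ 0.53905537 -0.33949463  0.19261677] [1.92661564 3.27133407 5.74344778]
```

```bash
python3 -m jog '[[[0.0011,0.0017,0,0,0,0,255],[0.0011,0.0017,0,0,0,0,255],[0.0011,0.0017,0,0,0,0,255],[0.0011,0.0017,0,0,0,0,255]]]'
python3 -m jog '[[[0.0011,0.0017,0,0,0,0,255],[0.0011,0.0017,0,0,0,0,255],[0.0011,0.0017,0,0,0,0,255],[0.0011,0.0017,0,0,0,0,255]]]'
```

```text
clock: 16.0
eef_pos: [0.5394, -0.3389, 0.1926]
tool_rot: [0.287, 0.958, -0.001, 0.001]
ft_force: [-0.5, 0.2, 5.7]
grip_width: 0.016
clock: 16.33
eef_pos: [0.5395, -0.3389, 0.1926]
tool_rot: [0.288, 0.958, -0.002, 0.0]
ft_force: [-3.8, -4.5, 6.4]
grip_width: 0.016
```

```bash
python3 -m jog '[[[-0.007,-0.010,0,0,0,0,255],[-0.014,-0.021,0,0,0,0,255],[-0.020,-0.031,0,0,0,0,255],[-0.020,-0.031,0,0,0,0,255],[-0.020,-0.031,0,0,0,0,255],[-0.020,-0.031,0,0,0,0,255],[-0.020,-0.031,0,0,0,0,255],[-0.020,-0.031,0,0,0,0,255]]]'
```

```text
clock: 17.0
eef_pos: [0.5216, -0.3658, 0.1926]
tool_rot: [0.287, 0.958, 0.002, 0.001]
ft_force: [3.2, 6.2, 7.3]
grip_width: 0.0161
```

```bash
python3 -m jog '[[[0,0,0,0,0,0,255],[0,0,0,0,0,0,255],[0,0,0,0,0,0,255],[0,0,0,0,0,0,255],[0,0,0,0,0,0,255],[0,0,0,0,0,0,255]]]'
python3 - <<'E'
from h import *
b=snap('side','s6.png')[180:285,275:415]
cv2.imwrite('pics/z8.png',cv2.resize(b,(800,600),interpolation=cv2.INTER_CUBIC))
# where peg axis (at z .16, .225) should show if half, crop px
for p in [(.5216,-.3658,.225),(.5216,-.3658,.172)]: print((proj('side',p)-[274.5,179.5])/.175)
E
```

```text
clock: 17.5
eef_pos: [0.5217, -0.3657, 0.1926]
tool_rot: [0.286, 0.958, 0.002, 0.001]
ft_force: [3.1, 6.1, 6.2]
grip_width: 0.0162
[704.32418689 317.00895942]
[691.37570064 438.47020977]
```

View pics/z8.png

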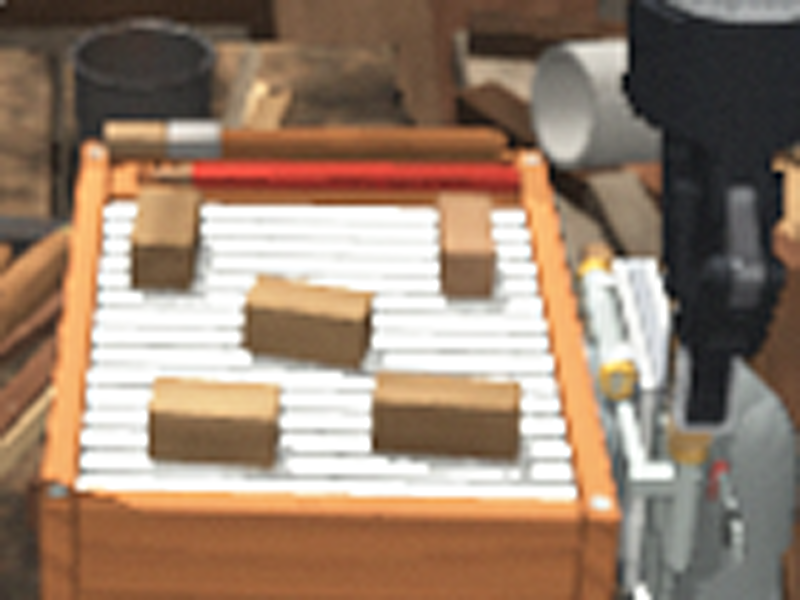

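The fingers hold the handle, with its ferrule at (690,447), where I predicted it for half open beside the red tick at (718,467). The blocks have not moved, so I'm handing in.

```bash
python3 -c "
from workcell import bot
print(bot.job_done(), bot.get_obs()['eef_pos'], bot.get_obs()['clock'])"
```

```text
the job is handed in; nothing more can be done
the job is handed in; nothing more can be done
```

The job is handed in: all five blocks are spread on the grille and the gripper is still holding the blast gate at half open. It took about 17.5 s of the 72 s allowed.

- **Blocks:** I moved blocks 4, 3, 6 and 5, in that order, to spots near the four corners of the grille, and left block 1 lying near the centre. In the last picture all five lie flat on a long side. The closest two centres measured about 8.6 cm apart.
- **Gate:** I gripped the handle and nudged it against its stop to find the shut position, then slid it 32 mm. The measured tool position matches half open to within about 1 mm, and the picture agrees with the red tick. The pull along the slide read about 6.8 N against the 7.6 N expected, a gap I put down to sensor offset.
- **Other checks:** The largest force I read was about 8 N. The brush and pencil looked untouched. I did not check the plane, marking gauge or tin again, but the arm did not work near them. The tool did start out above the left of the bench and swung from there at about 24 cm height.

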